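Bring the next dish under the viewing lens with one turn of the hand wheel

ROBOT

A 6-joint arm with a two-finger parallel gripper is mounted at the origin on a cart in front of the work surface, level with it; the furniture and walls round the work are solid. World frame = base frame: x ahead of the robot, y to its left, z up, the work surface at z = 0. Lengths are in mm, angles in rad, forces in N, time in s.
With the tool pointing down it reaches from about 300 to 850 mm from the base axis. Payload 4.2 kg.
Tool frame: the origin (TCP) lies midway between the tips of the shut fingers; the grasp point (between the pads) lies 19 mm behind it; z points along the fingers, y is the line along which they close (so a half turn about z gives the same grasp; the last joint's range is limited). The gripper opens to 91 mm and grips with 3 to 60 N. Pads are 32 mm wide; open, the fingers measure 118 mm over their backs; the gripper's body (76 mm by 178 mm) begins 60 mm behind the grasp point.
Start: joints at [-1.299, 0.32, 1.565, -0, 1.257, -0.02], TCP at [165.418, -550.712, 181.276] pointing down, gripper open.
Joint ranges: [-3.11, 3.11], [-0.84, 2.01], [0.21, 2.61], [-1.34, 4.49], [0.05, 2.63], [-2.56, 2.56]. Speed limits (rad/s): [2.57, 2.57, 3.14, 3.14, 3.14, 3.14].

INTERFACE

Orientations are given as a rotation vector (axis times angle).
In Python, from station import bot gives the robot as it stands.
- The arm moves only by the tool apply_moves, never from a script. Its argument "plan" is a list that holds one entry, the list of rows, each a list of 4 numbers: the shift along the tool's x, y, z in cm, then the turn about the tool's z in rad. A call has 1 to 5 rows; each row is the pose to reach, as a shift and turn from the pose commanded when the call began, along the tool's axes at that moment; what a row does not reach only later rows make up. A row lasts 1/12 s, in which the tool goes at most 41.7 mm and 7.16 degrees, less where a joint would pass 70% of its speed; a pose out of reach is approached as far as the arm can. A call with a gripper value outside its range is refused whole. "claw" is the opening, from 0 (shut) to 1 (fully open), set as the call begins (left out, the last holds). The fingers move at their own pace and stop on an object; "squeeze" is the grip in N (left out, the last holds). Time passes only in rows, so rows that repeat a pose let the fingers close. It gives the time, the measured TCP pose, the force, the opening and the grip force at its end, in the units of the state.
- bot.observe(): the state, without advancing time (a new reading comes with each control period).
- bot.snapshot(name): name is "scene" or "top"; returns (picture, depth): 480x640x3 uint8, red, green, blue; 480x640 float32, mm along the optical axis (not along the pixel's ray), 0 where there is no reading.
- bot.camera_params(name): a dict with "K" (3x3 intrinsics, pixels), "pose" (4x4, takes a point from camera to world coordinates). Camera axes: x right, y down, z forward; pixel columns grow to the right and rows downward; lengths in mm; the calibration is good to about 2 mm. A picture is of the moment at which its call begins. camera_params takes no time and is no camera call.
- bot.job_done(): hands the job in; it is judged then, once.
The state is a dict: "t": time; "q": joint angles; "dq": joint speeds; "tau": joint torques, N m; "tcp_pos": TCP position; "tool_rot": TCP orientation; "wrist_force": force on the tool from outside, world axes, zero at the start; "wrist_torque": the same for the moment, N m; "finger_gap": opening from 0.0 (shut) to 1.0 (fully open); "grasp_force": force on a finger pad.
Only numpy, scipy, OpenCV 4.12 (cv2) and the standard library are available. Lean on these libraries where they do the work, as an engineer would, in place of code of your own. Each camera call takes 0.05 s, during which the arm holds its last target. There are 200 camera calls.

TASK

Advance the dish shuttle by one place: with the fingertips, push the hand wheel round by its upright handle, clockwise seen from above, through exactly one full turn, so that the handle stands at the fixed index pointer again and the next petri dish lies under the viewing lens. Push steadily and gently, without gripping; do not touch the dishes or their carriage, lift nothing, and leave the tubes, beaker, timer and forceps around it where they are.

Things in the scene. Friction and masses are not known exactly. Their poses are not given: they have to be found in the camera images.
- shuttle: The dish shuttle, a fixed instrument: aluminium base plate 100 x 385 x 12 mm with a grey gearbox and hand wheel at one end. Origin on the bench top, on the wheel's vertical axis; z up; its y axis runs from the wheel along the slide (the base plate reaches from y = -60 to y = +325 mm, x = -50 to +50 mm); its -x side faces the robot, and the index pointer stands on that side. It stands at various places and yaws.
- wheel (a joint): Turn of the hand wheel, rad: 0 at the start (handle at the index pointer), growing clockwise seen from above (the handle goes first from the shuttle's -x side to its +y side); one full turn is 6.283. A screw moves the carriage 70 mm along the shuttle's +y per turn. The wheel does not spring back and does not run on: it stays where it is left; about 2 N at the handle move it. Stops at -0.3 and 7.5.
- hub (a point): Top of the wheel's hub, on its vertical axis, 96 mm above the bench. Dark steel wheel with three spokes; rim of 14 mm round bar on a 70 mm mean radius (154 mm outside diameter), top of the rim 92 mm above the bench, nothing of the wheel but the handle higher than 96 mm.
- grip: The same handle as a body; origin at its foot, on its axis, 94 mm above the bench. It revolves about z, so its x and y axes mean nothing.
- grip_center (a point): Middle of the wheel's handle, 120 mm above the bench: an upright black barrel 20 mm in diameter, from 94 to 146 mm above the bench, on the rim at the end of one spoke, 70 mm from the wheel's axis. It revolves freely on its own pin, so a fingertip rolls along it.
- index_mark (a point): Tip region (98 mm above the bench) of the fixed index pointer, a small steel cone on a dark bracket, 99 mm from the wheel's axis on the shuttle's -x side, just outside the rim. Its point is 100 mm above the bench. The handle stands beside it, in line with the hub, at the start and after one turn.
- lens_point (a point): Fixed point under the viewing lens, 45 mm above the bench, at y = +190 mm of the shuttle. The lens is a round glass in a black ring, 82 mm outside diameter, 94 to 102 mm above the bench, on a post on the side away from the robot.
- carriage: Grey carriage plate 86 x 140 x 14 mm with two round seats 70 mm apart, each holding a petri dish. Origin under its centre, 30 mm above the bench; it slides along the shuttle's y. Not to be touched.
- tube_50_blue: Standing 50 ml tube with blue screw cap, 36 mm diameter, 113 mm high, loose, about 150 mm from the wheel's axis on the side away from the robot; origin at its foot. Leave alone.
- tube_50_orange: Standing 50 ml tube with orange screw cap, 36 mm diameter, 113 mm high, loose, about 150 mm from the wheel's axis, behind and to the right; origin at its foot. Leave alone.
- timer: White lab timer 62 x 62 x 14 mm lying loose behind the slide; origin under its centre. Leave alone.
- beaker: Glass beaker, 54 mm diameter, 68 mm high, standing loose behind the far end of the slide; origin under its centre. Leave alone.
- forceps: Steel forceps 128 mm long lying loose in front of the slide; origin under the centre. Leave alone.
- dish_next: Body of the next petri dish (57 mm diameter, 14 mm high, loose in its 6 mm deep seat, with about 1.5 mm play), at the start in the seat nearer the wheel; it is to come under the lens. Its underside is 38 mm above the bench. Origin at the centre of its underside.
- dish_done: Body of the other, equal petri dish, under the lens at the start, and 70 mm past it in the end. Origin at the centre of its underside.

How it is judged (in metres and radians):
On the way:
1. the fingers push the wheel's handle on the way round, between a quarter and three quarters of a turn (value of joint wheel between 1.57 and 4.71 rad and contact force between the fingers and grip above 0.3 N).
At the end, for the whole second after the job is handed in: The hand wheel is at rest one full turn clockwise from its start, within 0.15 rad (8.6 degrees, about 10 mm at the handle); the next dish is within 8 mm of the point under the lens, and both dishes lie flat in their seats (value of joint wheel between 6.13319 and 6.43319 rad and velocity of joint wheel between -0.03 and 0.03 rad/s and horizontal distance between dish_next and lens_point below 0.008 m and z of each of dish_next, dish_done in the frame of carriage below 0.012 m and angle between each of dish_next, dish_done's own z axis and vertical below 0.06 rad); the robot touches nothing.
It fails at once if the wheel is turned more than 0.5 rad past the full turn, or the wrong way by more than 0.2 rad (value of joint wheel above 6.78319 rad or value of joint wheel below -0.2 rad).
It fails at once if the handle is taken between the fingers, or the wheel is pushed with more than 25 N (contact force between any of the fingers, the arm and wheel above 25 N or (horizontal distance between the grasp point and grip_center below 0.012 m and height (world z) of the grasp point below 0.16 m and contact force between the fingers and grip above 0.3 N)).
It fails at once if the robot touches the carriage or a dish (contact force between any of the fingers, the arm and carriage above 0.5 N or contact force between any of the fingers, the arm and dish_next above 0.5 N or contact force between any of the fingers, the arm and dish_done above 0.5 N).
It fails at once if a dish is lifted out of its seat (z of any of dish_next, dish_done in the frame of carriage above 0.018 m).
It fails at once if a tube, the beaker, the timer or the forceps is moved by more than 20 mm, lifted or knocked over (distance of any of tube_50_blue, tube_50_orange, timer, beaker, forceps from where it was at the start of the episode above 0.02 m or angle between any of tube_50_blue, tube_50_orange, beaker's own z axis and vertical above 0.4 rad).
It also fails if it takes over 56 s, if anything falls off the work surface, if the arm or the gripper's body presses on something with over 40 N, if the wrist force passes 120 N, or if a joint passes its speed limit or range.

## Working session

There is one attempt and no reset: what is moved stays moved. The work goes in short steps, Python scripts to look and compute and a tool call to move; the robot and the scene stay as the last step left them, time stands still between calls to the robot, and variables do not carry over. Pictures are saved under pics/ and viewed, at most 10 in all, crops included, and the job is handed in when it is done.

Besides the shell and the picture viewer there is one more tool, called after "Emit:" as name(argument=value, ...), one argument or row to a line, values as JSON. apply_moves: Moves the arm, as the interface text tells. Its arguments: {"type":"object","properties":{"plan":{"type":"array"},"claw":{"type":"number"},"squeeze":{"type":"number"}},"required":["plan"]}

```bash
mkdir -p pics
python3 - <<'E'
from station import bot
import cv2,numpy as np
s=bot.observe();print(s)
for n in("scene","top"):
    p,d=bot.snapshot(n);cv2.imwrite(f"pics/{n}0.png",p[:,:,::-1]);np.save(f"pics/{n}0.npy",d)
    c=bot.camera_params(n);print(n,c["K"],c["pose"])
E
```

```text
{'t': 0.0, 'q': array([-1.29899633e+00,  3.20283855e-01,  1.56569304e+00, -1.40334156e-05,
        1.25737705e+00, -1.99502346e-02]), 'dq': array([-0.00158389, -0.00109838, -0.00099595, -0.00048113, -0.00040409,
       -0.00051063]), 'tau': array([-1.97730013e-03, -4.12461126e+01, -2.31974316e+01,  7.25388480e-02,
        4.58487484e-02, -1.52128923e-04]), 'tcp_pos': array([ 165.25787869, -550.14849228,  180.41950793]), 'tool_rot': array([-3.10649790e+00, -4.56409580e-01,  3.68062393e-04]), 'wrist_force': array([-0.43732668,  0.5762191 , -0.44852967]), 'wrist_torque': array([-0.02018269, -0.01822613, -0.01931961]), 'grasp_force': 0.0, 'finger_gap': 1.0011780173323486}
scene [[484.74455074   0.         324.16214931]
 [  0.         484.74455074 236.67783576]
 [  0.           0.           1.        ]] [[ 9.99789331e-01 -1.79346793e-02 -9.98207076e-03  5.83860547e+02]
 [-1.92899418e-03 -5.66274633e-01  8.24214365e-01 -6.79805697e+02]
 [-2.04346137e-02 -8.24021473e-01 -5.66189932e-01  6.73539076e+02]
 [ 0.00000000e+00  0.00000000e+00  0.00000000e+00  1.00000000e+00]]
top [[439.60819065   0.         317.87867339]
 [  0.         439.60819065 236.19111436]
 [  0.           0.           1.        ]] [[-2.47100490e-02 -9.86305804e-01  1.63065247e-01  4.44675490e+02]
 [-9.99689409e-01  2.38503063e-02 -7.22826458e-03  1.33110751e+02]
 [ 3.24012322e-03 -1.63193211e-01 -9.86588809e-01  9.58902676e+02]
 [ 0.00000000e+00  0.00000000e+00  0.00000000e+00  1.00000000e+00]]
```

View pics/top0.png

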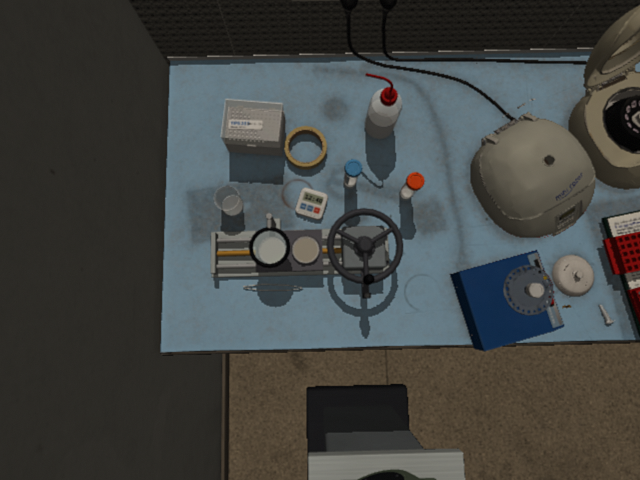

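View pics/scene0.png

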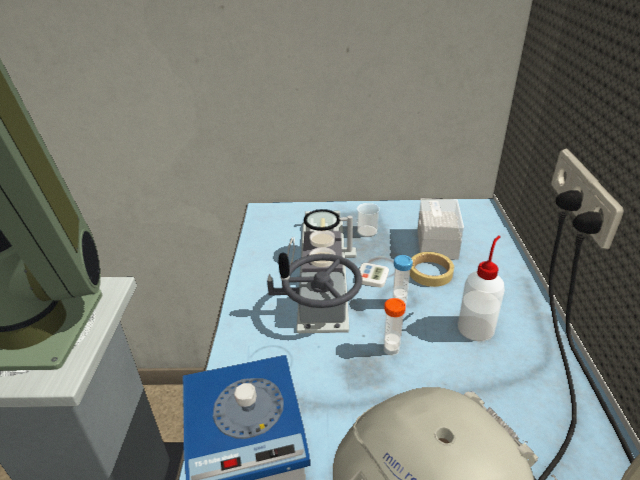

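The top view shows the hub at about (365,245), the handle top at (368,279), the lens at (269,247), the orange cap at (414,181) and the blue cap at (353,168). The scene view confirms that the handle stands on the robot's side. Next I'll measure these points.

```bash
cat > h.py <<'E'
from station import bot
import numpy as np
def ray(n,u,v,z):
    c=bot.camera_params(n);P=np.array(c["pose"]);d=P[:3,:3]@np.linalg.inv(c["K"])@[u,v,1]
    return P[:3,3]+d*(z-P[2,3])/d[2]
def cloud(n,d):
    c=bot.camera_params(n);P=np.array(c["pose"]);v,u=np.mgrid[:480,:640]
    p=np.stack([u,v,np.ones_like(u)],-1)@np.linalg.inv(c["K"]).T*d[...,None]
    return p@P[:3,:3].T+P[:3,3]
E
python3 - <<'E'
from h import *
import cv2
for nm,u,v,z in[("hub",365,245,96),("handle",368,279,146),("lens",269,247,102),("orange",415,181,113),("blue",353,168,113),("idx",365,295,98)]:print(nm,ray("top",u,v,z).round(1))
w=cloud("top",np.load("pics/top0.npy"))
near=np.hypot(w[...,0]-ray("top",365,245,96)[0],w[...,1]-ray("top",365,245,96)[1])
m=(w[...,2]>80)&(w[...,2]<97)&(near<90)&(near>50)
p=w[m][:,:2]
# trimmed circle fit
from scipy.optimize import least_squares
r=least_squares(lambda q:np.hypot(*(p-q[:2]).T)-q[2],[*ray("top",365,245,96)[:2],70],loss="soft_l1",f_scale=3);print("rim",r.x,len(p),w[m][:,2].mean())
m=(w[...,2]>125)&(w[...,2]<155)&(near<110);print("handle",w[m].mean(0),w[m].max(0),w[m].min(0),m.sum())
m=(w[...,2]>85)&(w[...,2]<110)&(abs(w[...,1]-ray("top",269,247,102)[1])<60)&(abs(w[...,0]-ray("top",269,247,102)[0])<60);print("lens",w[m].mean(0),m.sum())
for n,u,v in[("orange",415,181),("blue",353,168)]:
    q=w[v-8:v+9,u-9:u+10].reshape(-1,3);q=q[(q[:,2]>105)&(q[:,2]<120)];print(n,q.mean(0),len(q))
E
```

```text
hub [567.3  33.8  96. ]
handle [496.8  36.7 146. ]
lens [567.1 223.5 102. ]
orange [691.3 -69.4 113. ]
blue [721.1  53.2 113. ]
idx [469.   38.2  98. ]
rim [566.73704794  34.92293509  69.05851021] 1518 91.15103502278917
handle [496.99383888  35.82250318 141.45924491] [507.00338555  43.80834902 150.25043439] [488.33887531  26.58766039 125.31869991] 89
lens [568.55216944 224.02537568 100.41163789] 1355
orange [691.51470268 -68.45888973 113.05627177] 250
blue [721.2323758   53.81562444 112.84442747] 245
```

```bash
cat >> h.py <<'E'
H=np.array([566.8,34.6]);PHI0=np.pi-0.02
def D(t,a=16.,b=13.5,r=10.):
    lo,hi=15.,45.
    for _ in range(40):
        m=(lo+hi)/2;q=np.maximum(np.abs(m*t)-[a,b],0)
        lo,hi=(m,hi) if np.hypot(*q)<r else (lo,m)
    return lo
def finger(th):
    f=PHI0-th;h=H+70*np.array([np.cos(f),np.sin(f)]);t=np.array([np.sin(f),-np.cos(f)])
    return h-t*D(t)
E
python3 - <<'E'
from h import *
w=cloud("top",np.load("pics/top0.npy"))
for y0,y1 in[(-600,-450),(-450,-300),(-300,-150),(-150,-40)]:
    m=(w[...,1]>y0)&(w[...,1]<y1)&(w[...,0]>150)&(w[...,0]<560);print(y0,y1,np.percentile(w[m][:,2],[50,99.5]) if m.any() else 0)
for th in np.arange(-.4,6.5,.1):print(round(th,2),finger(th).round(1),end="; ")
E
```

```text
-600 -450 [ 3.66580242 51.29336934]
-450 -300 [  4.03984982 121.26898363]
-300 -150 [ 84.71513532 149.32105237]
-150 -40 [2.68081417 8.28781473]
-0.4 [511.2 -14.9]; -0.3 [506.3  -8.2]; -0.2 [502.2  -1.4]; -0.1 [498.9   5.5]; -0.0 [496.3  12.5]; 0.1 [494.5  19.5]; 0.2 [493.2  26.4]; 0.3 [492.6  33.1]; 0.4 [492.4  39.6]; 0.5 [492.6  45.9]; 0.6 [493.1  51.8]; 0.7 [494.3  58.1]; 0.8 [496.5  64.7]; 0.9 [499.8  71.6]; 1.0 [504.4  78.4]; 1.1 [510.3  85. ]; 1.2 [516.7  90.8]; 1.3 [523.4  95.7]; 1.4 [530.3  99.9]; 1.5 [537.2 103.2]; 1.6 [544.2 105.8]; 1.7 [551.2 107.7]; 1.8 [558.1 109.1]; 1.9 [564.8 109.8]; 2.0 [571.2 110.2]; 2.1 [577.6 110.1]; 2.2 [584.5 109. ]; 2.3 [591.9 106.9]; 2.4 [599.4 103.5]; 2.5 [606.9  98.8]; 2.6 [614.  93.]; 2.7 [620.1  86.7]; 2.8 [625.4  80.2]; 2.9 [629.8  73.5]; 3.0 [633.4  66.6]; 3.1 [636.3  59.6]; 3.2 [638.4  52.6]; 3.3 [639.9  45.7]; 3.4 [640.8  38.9]; 3.5 [641.2  32.2]; 3.6 [641.1  25.9]; 3.7 [640.8  19.8]; 3.8 [640.   13.8]; 3.9 [638.2   7.3]; 4.0 [6.353e+02 5.000e-01]; 4.1 [631.2  -6.4]; 4.2 [625.9 -13.1]; 4.3 [619.6 -19.3]; 4.4 [613.  -24.6]; 4.5 [606.2 -29. ]; 4.6 [599.3 -32.7]; 4.7 [592.3 -35.6]; 4.8 [585.3 -37.8]; 4.9 [578.4 -39.4]; 5.0 [571.6 -40.4]; 5.1 [565.1 -40.9]; 5.2 [558.7 -41. ]; 5.3 [552.  -40.4]; 5.4 [544.8 -38.7]; 5.5 [537.3 -35.9]; 5.6 [529.8 -31.8]; 5.7 [522.4 -26.3]; 5.8 [515.9 -20.2]; 5.9 [510.3 -13.8]; 6.0 [505.5  -7.1]; 6.1 [ 5.016e+02 -3.000e-01]; 6.2 [498.4   6.7]; 6.3 [496.   13.7]; 6.4 [494.2  20.6];
```

Emit:
apply_moves(
  plan=[
    [[0,0,-4,0.1],[0,0,-8,0.2],[0,0,-10,0.29],[0,0,-10,0.292],[0,0,-10,0.292]],
  ],
  claw=0,
)

```text
t: 0.52
tcp_pos: [165.5, -551.0, 282.1]
tool_rot: [3.14, 0.001, 0.001]
wrist_force: [-0.3, 1.4, 0.1]
finger_gap: 0.668
grasp_force: 0.0
```

Emit:
apply_moves(
  plan=[
    [[33.1,-53.5,0,0],[33.1,-53.5,0,0],[33.1,-53.5,0,0],[33.1,-53.5,0,0],[33.1,-53.5,0,0]],
  ],
  claw=0,
)

```text
t: 0.93
tcp_pos: [274.9, -370.9, 279.0]
tool_rot: [-3.138, -0.0, 0.004]
wrist_force: [0.3, -1.1, -0.3]
finger_gap: 0.301
grasp_force: 0.0
```

Emit:
apply_moves(
  plan=[
    [[22.2,-35.6,0,0],[22.2,-35.6,0,0],[22.2,-35.6,0,0],[22.2,-35.6,0,0],[22.2,-35.6,0,0]],
  ],
)

```text
t: 1.35
tcp_pos: [384.8, -194.4, 279.3]
tool_rot: [-3.14, -0.001, 0.005]
wrist_force: [1.1, 0.3, -0.2]
finger_gap: 0.008
grasp_force: 0.0
```

Emit:
apply_moves(
  plan=[
    [[11.2,-18,0,0],[11.2,-18,0,0],[11.2,-18,0,0],[11.2,-18,0,0],[11.2,-18,0,0]],
  ],
)

```text
t: 1.77
tcp_pos: [494.9, -17.8, 279.1]
tool_rot: [3.141, 0.002, -0.006]
wrist_force: [0.1, -0.6, -0.3]
finger_gap: 0.003
grasp_force: 0.0
```

Emit:
apply_moves(
  plan=[
    [[0,0,0,0],[0,0,0,0]],
  ],
)

```text
t: 1.93
tcp_pos: [494.9, -18.2, 278.7]
tool_rot: [3.142, 0.007, -0.008]
wrist_force: [-0.3, 0.3, 0.4]
finger_gap: 0.004
grasp_force: 0.0
```

Emit:
apply_moves(
  plan=[
    [[0.1,0,4,0],[0.1,0,8,0],[0.1,0,12,0],[0.1,0,15,0],[0.1,0,16.8,0]],
  ],
)

```text
t: 2.35
tcp_pos: [491.9, -21.3, 108.8]
tool_rot: [3.141, -0.002, -0.014]
wrist_force: [-0.3, -0.5, 0.8]
finger_gap: 0.005
grasp_force: 0.0
```

Emit:
apply_moves(
  plan=[
    [[0,0,0,0],[0,0,0,0]],
  ],
)

```text
t: 2.52
tcp_pos: [494.9, -21.1, 112.3]
tool_rot: [3.141, -0.002, -0.005]
wrist_force: [0.4, -0.1, 0.6]
finger_gap: 0.003
grasp_force: 0.0
```

Run:
```python
from h import *
import cv2
p,d=bot.snapshot("scene");cv2.imwrite("pics/s1.png",cv2.resize(p[200:360,200:440,::-1],None,fx=3,fy=3))
print(bot.observe()["tcp_pos"],bot.observe()["wrist_force"])
```

```text
[496.32423342 -20.94403934 113.73196278] [1.08128736 0.56350775 0.68878231]
```

View pics/s1.png

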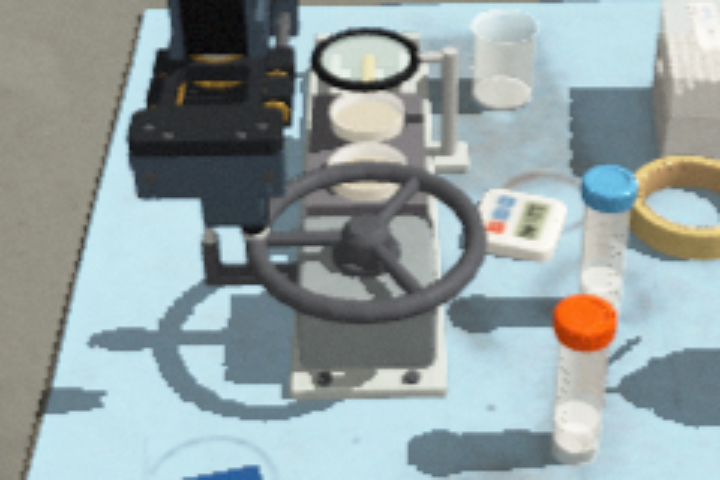

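The picture shows the shut fingers standing behind the handle, just above the rim, with the index bracket clear of them. Now I start to push.

Emit:
apply_moves(
  plan=[
    [[0,-0.8,0,0],[0,-1.6,0,0],[0,-2.3,0,0],[0,-2.9,0,0],[0,-3.3,0,0]],
  ],
)

```text
t: 2.98
tcp_pos: [496.7, 14.2, 113.8]
tool_rot: [-3.142, -0.002, -0.002]
wrist_force: [0.0, 0.3, -0.2]
finger_gap: 0.009
grasp_force: 0.0
```

Emit:
apply_moves(
  plan=[
    [[-0.1,-0.5,0,0],[-0.2,-1,0,0],[-0.3,-1.5,0,0],[-0.35,-2,0,0],[-0.4,-2.5,0,0]],
  ],
)

```text
t: 3.4
tcp_pos: [492.6, 38.3, 113.5]
tool_rot: [3.141, -0.0, 0.001]
wrist_force: [0.4, -2.2, 1.6]
finger_gap: 0.007
grasp_force: 1.0
```

Emit:
apply_moves(
  plan=[
    [[0,-0.8,0,0],[0.1,-1.5,0,0],[0.2,-2.1,0,0],[0.4,-2.8,0,0],[0.7,-3.4,0,0]],
  ],
)

```text
t: 3.82
tcp_pos: [499.4, 73.0, 113.1]
tool_rot: [-3.141, -0.0, 0.001]
wrist_force: [0.0, 0.3, -1.0]
finger_gap: 0.003
grasp_force: 0.0
```

Emit:
apply_moves(
  plan=[
    [[0.5,-0.7,0,0],[1.1,-1.4,0,0],[1.7,-2,0,0],[2.4,-2.5,0,0],[3.1,-2.9,0,0]],
  ],
)

```text
t: 4.23
tcp_pos: [531.4, 101.7, 113.2]
tool_rot: [3.142, 0.0, 0.0]
wrist_force: [0.3, -0.3, -0.2]
finger_gap: 0.004
grasp_force: 0.0
```

Run:
```python
from h import *
import cv2
p,d=bot.snapshot("scene");cv2.imwrite("pics/s2.png",cv2.resize(p[200:360,200:440,::-1],None,fx=3,fy=3))
print(bot.observe()["tcp_pos"],bot.observe()["wrist_force"])
```

```text
[533.01937088 102.26502603 113.20688228] [ 1.29142868  0.94611098 -0.15280816]
```

View pics/s2.png

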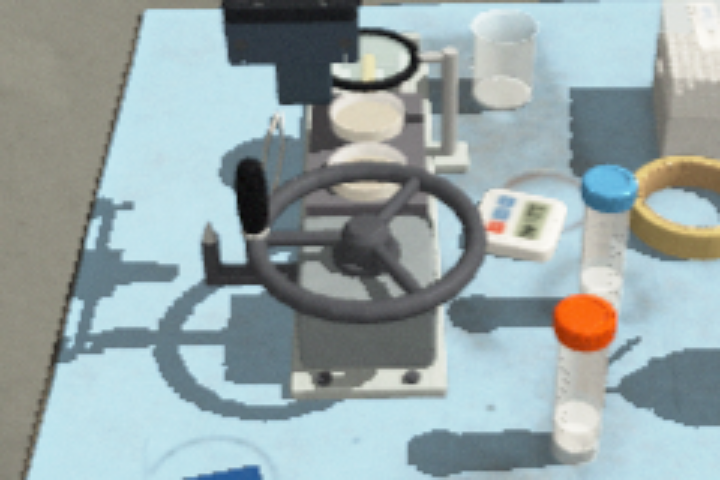

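The handle still seems to stand at its start place, crop (250,200), while the gripper is already beyond it. I'll check the geometry with depth.

Run:
```python
from h import *
import cv2
c=bot.camera_params("scene");P=np.linalg.inv(np.array(c["pose"]))
def proj(x):
    q=P[:3,:3]@x+P[:3,3];k=c["K"]@q;return (k[:2]/k[2]).round(1),((k[:2]/k[2]-[200,200])*3).round(0)
print("tcp",proj(bot.observe()["tcp_pos"]));print("handle top0",proj([497,35.8,146]),proj([497,35.8,94]))
print("hub",proj([566.8,34.6,96]))
p,d=bot.snapshot("scene");w=cloud("scene",d)
for u,v in[(283,267),(283,258),(321,280),(300,228),(302,232)]:print(u,v,w[v,u].round(0),p[v,u])
p,d=bot.snapshot("top");cv2.imwrite("pics/t2.png",cv2.resize(p[160:320,250:490,::-1],None,fx=3,fy=3))
s=bot.observe();print(s["tcp_pos"],s["wrist_force"],s["t"])
```

```text
tcp (array([303.6, 246.6]), array([311., 140.]))
handle top0 (array([282. , 253.6]), array([246., 161.])) (array([283.9, 275.7]), array([252., 227.]))
hub (array([320.7, 274.6]), array([362., 224.]))
283 267 [498.  23. 125.] [12 12 14]
283 258 [499.  25. 144.] [15 17 17]
321 280 [567.  22.  93.] [86 91 94]
300 228 [529.  92. 165.] [49 59 68]
302 232 [532.  93. 155.] [51 59 67]
[530.98099648 101.20885726 112.98233877] [-0.34453961 -0.53966205 -1.1524507 ] 4.3833
```

View pics/t2.png

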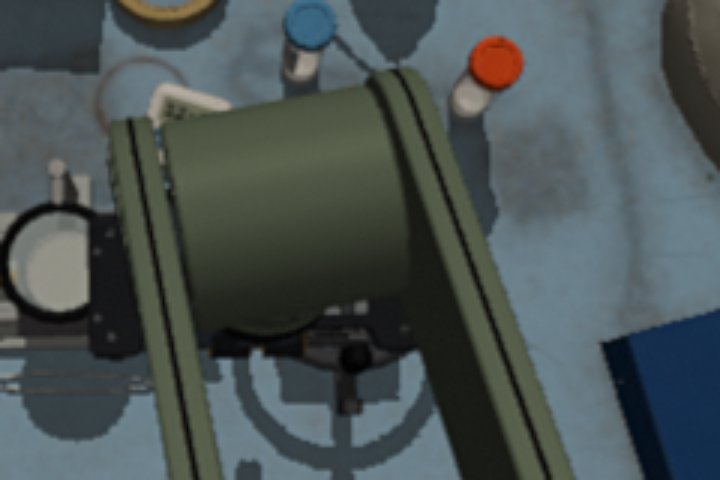

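The picture shows the finger stub ending well above the projected TCP, so the tips passed over the handle. I'll measure where the tips really are.

Run:
```python
from h import *
p,d=bot.snapshot("scene");w=cloud("scene",d)
t=bot.observe()["tcp_pos"];print(t)
m=(abs(w[...,0]-t[0])<70)&(abs(w[...,1]-t[1])<45)&(w[...,2]>104)&(d>0)
for z in range(104,220,8):
    q=w[m&(w[...,2]>=z)&(w[...,2]<z+8)]
    if len(q):print(z,len(q),q.min(0).round(0),q.max(0).round(0))
for v in range(215,252,2):print(v,w[v,302].round(0),p[v,302],w[v,296].round(0))
```

```text
[530.43529587 100.92558464 112.96793759]
144 26 [515.  92. 147.] [547.  96. 152.]
152 58 [513.  89. 152.] [548.  96. 160.]
160 62 [513.  89. 160.] [548.  96. 168.]
168 65 [514.  89. 168.] [548. 106. 176.]
176 40 [514.  88. 176.] [547.  93. 182.]
215 [539.  20. 238.] [45 57 67] [528.  20. 238.]
217 [538.  23. 233.] [53 62 69] [528.  22. 233.]
219 [538.  21. 230.] [49 58 67] [528.  18. 232.]
221 [534.  90. 182.] [48 56 67] [528.  21. 226.]
223 [533.  90. 177.] [44 56 64] [522.  91. 177.]
225 [533.  90. 172.] [48 60 68] [522.  92. 172.]
227 [533.  91. 167.] [49 60 66] [521.  92. 167.]
229 [532.  93. 161.] [46 56 66] [521.  90. 164.]
231 [532.  90. 159.] [48 59 66] [521.  92. 158.]
233 [532.  93. 152.] [49 58 63] [520.  94. 152.]
235 [517. 306.   3.] [131 140 137] [503. 302.   6.]
237 [519. 282.  13.] [153 161 155] [503. 297.   3.]
239 [519. 272.  14.] [159 163 157] [503. 290.   2.]
241 [519. 266.  13.] [144 150 145] [504. 278.   4.]
243 [520. 259.  12.] [115 119 112] [504. 275.   1.]
245 [520. 250.  12.] [106 109 102] [504. 266.   1.]
247 [520. 239.  14.] [107 107 104] [505. 255.   3.]
249 [520. 235.  12.] [103 103  99] [505. 248.   3.]
251 [521. 227.  11.] [112 115 112] [506. 238.   4.]
```

The depth puts the fingertips at z≈148–150, while the reported TCP z is 113. So the z reading is about 36 mm low, although x and y agree, and the tips skimmed over the handle. I'll trust the cameras for height, go back, lower the tool and check.

Emit:
apply_moves(
  plan=[
    [[0,0,-2.5,0],[-0.5,2,-3,0],[-1.5,6,-3,0],[-2.5,9.5,-3,0],[-3.5,12.5,-3,0]],
  ],
)

```text
t: 4.85
tcp_pos: [494.3, -25.9, 143.4]
tool_rot: [3.141, -0.0, -0.0]
wrist_force: [0.1, 0.1, -0.3]
finger_gap: 0.006
grasp_force: 0.0
```

Emit:
apply_moves(
  plan=[
    [[0,0,0,0],[0,0,2,0],[0,0,4,0],[0,0,5.5,0],[0,0,5.5,0]],
  ],
)

```text
t: 5.27
tcp_pos: [492.6, -23.7, 85.6]
tool_rot: [-3.141, 0.001, 0.01]
wrist_force: [-0.9, -0.3, -0.9]
finger_gap: 0.008
grasp_force: 0.0
```

Emit:
apply_moves(
  plan=[
    [[0,0,0,0],[0,0,0,0],[0,0,0,0]],
  ],
)

```text
t: 5.52
tcp_pos: [496.4, -23.9, 89.4]
tool_rot: [3.141, -0.0, 0.004]
wrist_force: [-0.7, -0.8, -0.5]
finger_gap: 0.006
grasp_force: 0.0
```

```bash
cat >> h.py <<'E'
def tips():
    p,d=bot.snapshot("scene");w=cloud("scene",d);s=bot.observe();t=s["tcp_pos"];print("tcp",t.round(1),s["wrist_force"].round(1),s["t"])
    m=(abs(w[...,0]-t[0])<25)&(abs(w[...,1]-t[1])<18)&(w[...,2]>98)&(w[...,2]<175)&(d>0)
    q=w[m];print("tips",len(q),np.percentile(q,1,axis=0).round(1),np.percentile(q,99,axis=0).round(1),"y med",np.median(q[:,1]).round(1))
    return p
E
python3 - <<'E'
from h import *
import cv2
p=tips();cv2.imwrite("pics/s3.png",cv2.resize(p[200:360,200:440,::-1],None,fx=3,fy=3))
E
```

```text
tcp [496.3 -23.9  89.3] [ 0.3  0.1 -0.4] 5.5667
tips 163 [479.  -35.7 122.6] [513.2 -27.8 144. ] y med -32.6
```

View pics/s3.png

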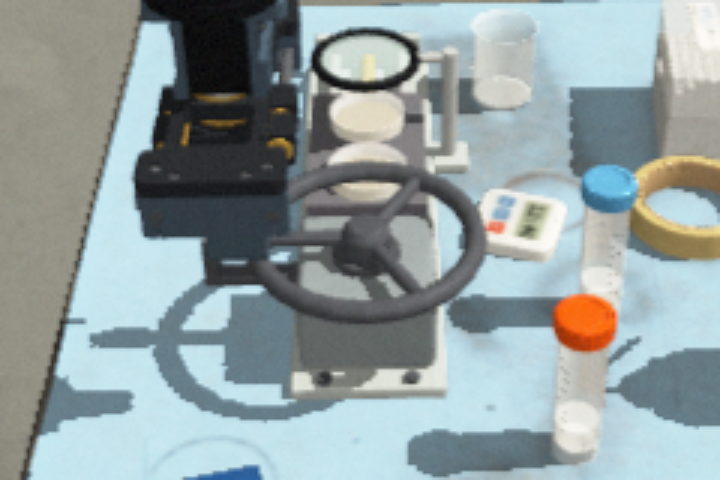

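The tips are now at about z 122, again some 33 mm above the reading. I'll lower them 12 mm more and push while watching the force.

Emit:
apply_moves(
  plan=[
    [[0,-0.2,0.6,0],[0,-1,1.2,0],[0,-2,1.2,0],[0,-2.8,1.2,0],[0,-3.4,1.2,0]],
  ],
)

```text
t: 5.98
tcp_pos: [495.3, 11.4, 76.1]
tool_rot: [-3.141, -0.001, 0.0]
wrist_force: [-0.6, 1.0, 0.0]
finger_gap: 0.007
grasp_force: 0.0
```

Emit:
apply_moves(
  plan=[
    [[0,-0.4,0,0],[-0.1,-0.8,0,0],[-0.2,-1.2,0,0],[-0.25,-1.6,0,0],[-0.3,-2,0,0]],
  ],
)

```text
t: 6.4
tcp_pos: [492.3, 30.2, 76.3]
tool_rot: [3.141, -0.0, 0.0]
wrist_force: [0.1, -1.5, -0.9]
finger_gap: 0.005
grasp_force: 1.0
```

Run:
```python
from h import *
import cv2
p=tips();cv2.imwrite("pics/s4.png",cv2.resize(p[200:360,200:440,::-1],None,fx=3,fy=3))
```

```text
tcp [492.3  30.9  76.3] [-0.1 -0.8 -0.1] 6.45
tips 183 [473.5  18.4 100.5] [509.4  47.  134.7] y med 21.5
```

View pics/s4.png

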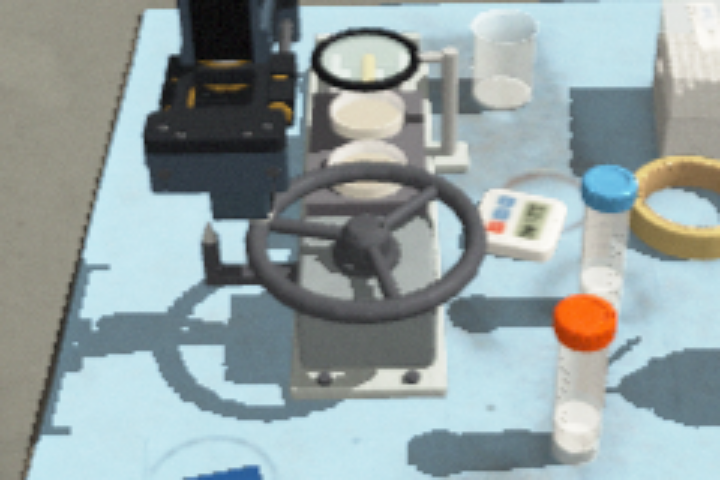

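The wheel now turns: the spokes have swung and the handle is hidden behind the fingers. I'll recompute the path with the measured finger size.

Run:
```python
from h import *
import h
o=h.D; h.D=lambda t:o(t,17,11.5)
for th in np.arange(.1,6.4,.1):print(round(th,1),finger(th).round(0),end="; ")
```

```text
0.1 [495.  21.]; 0.2 [494.  28.]; 0.3 [493.  35.]; 0.4 [493.  42.]; 0.5 [494.  48.]; 0.6 [494.  54.]; 0.7 [495.  59.]; 0.8 [497.  65.]; 0.9 [500.  72.]; 1.0 [504.  78.]; 1.1 [509.  85.]; 1.2 [516.  90.]; 1.3 [522.  95.]; 1.4 [529. 100.]; 1.5 [536. 103.]; 1.6 [543. 106.]; 1.7 [550. 108.]; 1.8 [557. 109.]; 1.9 [564. 110.]; 2.0 [570. 111.]; 2.1 [577. 110.]; 2.2 [585. 109.]; 2.3 [593. 106.]; 2.4 [601. 102.]; 2.5 [608.  97.]; 2.6 [615.  91.]; 2.7 [621.  85.]; 2.8 [626.  78.]; 2.9 [630.  71.]; 3.0 [634.  65.]; 3.1 [636.  58.]; 3.2 [638.  51.]; 3.3 [640.  44.]; 3.4 [640.  37.]; 3.5 [640.  30.]; 3.6 [640.  24.]; 3.7 [639.  18.]; 3.8 [639.  12.]; 3.9 [637.   6.]; 4.0 [635.   0.]; 4.1 [631.  -6.]; 4.2 [626. -13.]; 4.3 [621. -19.]; 4.4 [614. -24.]; 4.5 [607. -29.]; 4.6 [600. -33.]; 4.7 [593. -36.]; 4.8 [586. -38.]; 4.9 [579. -40.]; 5.0 [573. -41.]; 5.1 [566. -41.]; 5.2 [559. -41.]; 5.3 [552. -40.]; 5.4 [544. -38.]; 5.5 [536. -35.]; 5.6 [528. -30.]; 5.7 [521. -24.]; 5.8 [515. -18.]; 5.9 [510. -12.]; 6.0 [505.  -5.]; 6.1 [501.   2.]; 6.2 [498.   9.]; 6.3 [496.  16.]; 6.4 [494.  23.];
```

Emit:
apply_moves(
  plan=[
    [[0.1,-0.7,0,0],[0.1,-1.4,0,0],[0.2,-2,0,0],[0.3,-2.6,0,0],[0.4,-3.1,0,0]],
  ],
)

```text
t: 6.87
tcp_pos: [496.4, 61.8, 76.2]
tool_rot: [-3.142, -0.0, 0.001]
wrist_force: [-1.2, -2.0, -0.9]
finger_gap: 0.004
grasp_force: 1.1
```

Emit:
apply_moves(
  plan=[
    [[0.2,-0.6,0,0],[0.6,-1.3,0,0],[1,-2,0,0],[1.6,-2.6,0,0],[2.3,-3.1,0,0]],
  ],
)

```text
t: 7.28
tcp_pos: [519.4, 93.3, 76.1]
tool_rot: [-3.141, -0.0, 0.002]
wrist_force: [-2.1, -0.7, 0.1]
finger_gap: 0.005
grasp_force: 1.2
```

```bash
cat >> h.py <<'E'
def wheel():
    # angle of the wheel from its three spokes: depth points at z 78..97, r 25..58
    p,d=bot.snapshot("scene");w=cloud("scene",d);r=w[...,:2]-H;R=np.hypot(*np.moveaxis(r,-1,0))
    m=(w[...,2]>76)&(w[...,2]<97)&(R>28)&(R<56)&(d>0)
    a=np.arctan2(r[...,1],r[...,0])[m]
    hist=np.bincount(((np.degrees(a)%120)/4).astype(int),minlength=30);z=np.exp(3j*a).mean()
    th=(3*PHI0-np.angle(z))/3%(2*np.pi/3)
    print("spokes",m.sum(),"theta mod 2.094:",th.round(3),"strength",abs(z).round(2));return p
E
python3 - <<'E'
from h import *
tips();p=wheel();import cv2;cv2.imwrite("pics/s5.png",p[:,:,::-1])
E
```

```text
tcp [522.   94.   76.3] [ 1.2  1.3 -0.7] 7.3333
tips 273 [502.1  81.2  99.6] [546.5  97.4 139.5] y med 85.0
spokes 193 theta mod 2.094: 1.259 strength 0.96
```

Emit:
apply_moves(
  plan=[
    [[0.7,-0.4,0,0],[1.4,-0.8,0,0],[2.1,-1.1,0,0],[2.8,-1.4,0,0],[3.4,-1.5,0,0]],
  ],
)

```text
t: 7.8
tcp_pos: [554.3, 107.4, 76.1]
tool_rot: [3.142, -0.0, 0.0]
wrist_force: [-2.6, -0.1, 0.2]
finger_gap: 0.004
grasp_force: 1.1
```

Emit:
apply_moves(
  plan=[
    [[0.7,-0.1,0,0],[1.4,-0.2,0,0],[2.1,-0.2,0,0],[2.8,-0.1,0,0],[3.6,0.1,0,0]],
  ],
)

```text
t: 8.22
tcp_pos: [590.3, 106.4, 76.2]
tool_rot: [-3.141, 0.0, -0.001]
wrist_force: [-1.2, 1.9, -1.4]
finger_gap: 0.003
grasp_force: 1.0
```

Emit:
apply_moves(
  plan=[
    [[0.8,0.3,0,0],[1.5,0.8,0,0],[2.2,1.3,0,0],[2.9,1.9,0,0],[3.4,2.6,0,0]],
  ],
)

```text
t: 8.63
tcp_pos: [624.8, 79.5, 76.3]
tool_rot: [-3.141, 0.0, -0.002]
wrist_force: [-0.2, 2.2, -1.2]
finger_gap: 0.006
grasp_force: 1.2
```

Run:
```python
from h import *
tips();wheel()
```

```text
tcp [625.6  77.7  76.3] [ 0.7 -1.7  1. ] 8.6833
tips 109 [606.8  60.4 111. ] [628.5  84.9 144.3] y med 70.3
spokes 194 theta mod 2.094: 0.692 strength 0.96
```

Emit:
apply_moves(
  plan=[
    [[0.5,0.8,0,0],[0.9,1.5,0,0],[1.2,2.2,0,0],[1.4,2.9,0,0],[1.6,3.6,0,0]],
  ],
)

```text
t: 9.15
tcp_pos: [639.6, 43.3, 76.3]
tool_rot: [-3.142, 0.001, 0.0]
wrist_force: [-0.0, 2.8, -0.2]
finger_gap: 0.002
grasp_force: 1.1
```

Emit:
apply_moves(
  plan=[
    [[0,0.7,0,0],[0,1.4,0,0],[0,2,0,0],[0,2.6,0,0],[-0.1,3.2,0,0]],
  ],
)

```text
t: 9.57
tcp_pos: [638.4, 11.6, 76.2]
tool_rot: [-3.141, 0.001, -0.0]
wrist_force: [0.3, 3.6, -1.5]
finger_gap: 0.006
grasp_force: 1.5
```

Emit:
apply_moves(
  plan=[
    [[-0.2,0.6,0,0],[-0.4,1.2,0,0],[-0.8,1.8,0,0],[-1.3,2.5,0,0],[-1.8,3.1,0,0]],
  ],
)

```text
t: 9.98
tcp_pos: [620.5, -20.2, 76.4]
tool_rot: [3.14, 0.0, 0.002]
wrist_force: [2.0, 0.7, 0.5]
finger_gap: 0.006
grasp_force: 1.0
```

Run:
```python
from h import *
tips();wheel()
```

```text
tcp [618.9 -21.4  76.4] [-0.6 -1.5  0.7] 10.0333
tips 185 [595.7 -39.1 100. ] [636.7 -25.5 135.5] y med -29.6
spokes 112 theta mod 2.094: 0.145 strength 0.98
```

Emit:
apply_moves(
  plan=[
    [[-0.7,0.5,0,0],[-1.4,1,0,0],[-2.1,1.4,0,0],[-2.8,1.7,0,0],[-3.5,1.9,0,0]],
  ],
)

```text
t: 10.5
tcp_pos: [584.9, -38.3, 76.4]
tool_rot: [-3.142, 0.001, -0.001]
wrist_force: [1.8, -0.3, -0.0]
finger_gap: 0.009
grasp_force: 1.2
```

Emit:
apply_moves(
  plan=[
    [[-0.7,0.2,0,0],[-1.3,0.3,0,0],[-2,0.3,0,0],[-2.7,0.3,0,0],[-3.4,0.2,0,0]],
  ],
)

```text
t: 10.92
tcp_pos: [550.5, -40.3, 76.3]
tool_rot: [3.141, 0.0, -0.001]
wrist_force: [2.1, -0.6, 1.0]
finger_gap: 0.005
grasp_force: 1.0
```

Emit:
apply_moves(
  plan=[
    [[-0.8,-0.2,0,0],[-1.6,-0.5,0,0],[-2.4,-1,0,0],[-3.1,-1.6,0,0],[-3.6,-2.1,0,0]],
  ],
)

```text
t: 11.33
tcp_pos: [513.8, -18.3, 76.0]
tool_rot: [-3.142, 0.0, 0.002]
wrist_force: [0.2, -2.5, 0.2]
finger_gap: 0.008
grasp_force: 1.1
```

Run:
```python
from h import *
tips();wheel()
```

```text
tcp [512.9 -17.2  76. ] [-1.4 -0.1  0.2] 11.3833
tips 145 [496.2 -29.7 111.3] [530.8 -14.8 130.2] y med -27.1
spokes 163 theta mod 2.094: 1.625 strength 0.96
```

Emit:
apply_moves(
  plan=[
    [[-0.3,-0.4,0,0],[-0.6,-0.8,0,0],[-0.9,-1.2,0,0],[-1.1,-1.6,0,0],[-1.3,-1.9,0,0]],
  ],
)

```text
t: 11.85
tcp_pos: [502.2, 0.5, 76.1]
tool_rot: [3.142, -0.0, -0.0]
wrist_force: [0.4, -2.5, -0.4]
finger_gap: 0.003
grasp_force: 0.9
```

Run:
```python
from h import *
import h
tips();wheel()
d=np.load("pics/scene0.npy")
class B:
    snapshot=staticmethod(lambda n:(None,d));camera_params=staticmethod(bot.camera_params)
h.bot=B;print("ref");h.wheel()
```

```text
tcp [501.7   1.   76.1] [ 0.4  0.  -0.9] 11.9
tips 158 [484.6 -11.3 109.6] [519.3   4.9 132.8] y med -8.2
spokes 188 theta mod 2.094: 1.896 strength 0.96
ref
spokes 188 theta mod 2.094: 2.072 strength 0.96
```

Emit:
apply_moves(
  plan=[
    [[-0.1,-0.3,0,0],[-0.2,-0.6,0,0],[-0.3,-0.9,0,0],[-0.4,-1.2,0,0],[-0.4,-1.2,0,0]],
  ],
)

```text
t: 12.37
tcp_pos: [498.2, 12.8, 76.2]
tool_rot: [-3.141, 0.0, 0.001]
wrist_force: [0.8, 0.3, 0.7]
finger_gap: 0.01
grasp_force: 0.1
```

Run:
```python
from h import *
tips();wheel()
```

```text
tcp [498.3  12.7  76.3] [-0.2  0.5 -0.1] 12.4167
tips 161 [480.7   1.5 111.1] [515.2  16.7 132.5] y med 3.8
spokes 191 theta mod 2.094: 2.067 strength 0.96
```

The spokes read 2.067 against a reference of 2.072, so the wheel is at one full turn. Next I back off, rise and check.

Emit:
apply_moves(
  plan=[
    [[0,1,0,0],[0,2.5,0,0],[0,4,0,0],[0,4,-3,0],[0,4,-6,0]],
  ],
)

```text
t: 12.88
tcp_pos: [496.9, -29.2, 135.5]
tool_rot: [-3.141, 0.003, 0.007]
wrist_force: [1.3, -0.6, 0.1]
finger_gap: 0.005
grasp_force: 0.0
```

Emit:
apply_moves(
  plan=[
    [[0,3,-4,0],[-1,7,-6,0],[-3,10,-6,0],[-5,14,-6,0],[-6,16,-6,0]],
  ],
)

```text
t: 13.3
tcp_pos: [437.0, -190.9, 197.2]
tool_rot: [3.14, -0.002, 0.002]
wrist_force: [0.9, -0.1, -0.1]
finger_gap: 0.005
grasp_force: 0.0
```

Emit:
apply_moves(
  plan=[
    [[0,0,0,0],[0,0,0,0],[0,0,0,0]],
  ],
)

```text
t: 13.55
tcp_pos: [438.5, -187.8, 196.2]
tool_rot: [-3.141, 0.002, -0.001]
wrist_force: [-0.1, -0.8, -0.1]
finger_gap: 0.005
grasp_force: 0.0
```

Run:
```python
from h import *
import cv2
p=wheel();cv2.imwrite("pics/s6.png",cv2.resize(p[200:360,200:440,::-1],None,fx=3,fy=3))
s=bot.observe();print(s["tcp_pos"],s["wrist_force"],s["t"])
```

```text
spokes 195 theta mod 2.094: 2.063 strength 0.96
[ 438.73290715 -187.39321762  196.15900533] [-0.03320657  0.45200315 -0.5109874 ] 13.6
```

View pics/s6.png

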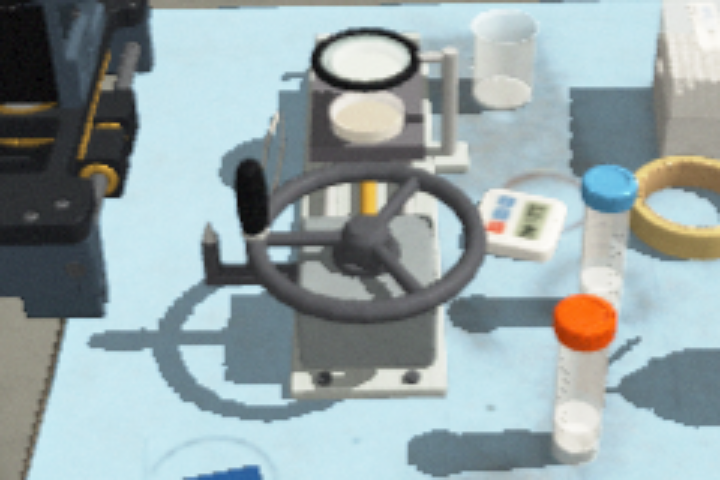

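The handle is back by the index pointer at crop (250,200) and the carriage has advanced one place. The tubes, timer and beaker have not moved, and the arm is clear, so I'm handing in.

```bash
python3 -c "
from station import bot
print(bot.job_done())"
```

```text
the job is handed in; nothing more can be done
None
```

I turned the wheel one full turn clockwise (spokes within about 0.01 rad of the start), the carriage moved on one place, and the job is handed in with no verdict returned; the reported TCP height read about 35 mm low, so my first push passed over the handle (touching it at about 2 N, wheel not moved) and I set tip height from the cameras.

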